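# Refill the sweet bin and hold its flap at the balance point

### The job

Pick up the steel cup and tip all six round sweets out of it into the open sweet bin, then stand the empty cup upright on the counter clear of the bin, leaving the other things undisturbed. Then grip the bar of the bin's flap, swing the flap forward off its back stop until it stands straight up at its balance point over the hinge, without ever letting it drop towards the shut side, and finish still gripping the bar there, keeping still, so that I can fit the lid stay.

Things in the scene. Friction and masses are not known exactly. Their poses are not given: they have to be found in the camera images.
- cup: Open round steel cup, 65 mm tall, slightly flared: 56 mm across at the foot, 67 mm across the rim, wall 2.5 mm, no handle, about 0.12 kg plus 60 g of sweets. Stands upright on the counter at the left; the sweets roll out once it is tipped some 15 degrees past level. Origin: centre of its underside, z axis out of the mouth.
- bin: Fixed aluminium open box, the sweet bin: 120 x 120 mm outside, 4 mm walls and floor, 75 mm high, standing on the counter to the right of the cup. Origin: centre of its underside; its x axis points from the open front (nearest the robot) to the hinged far side, its y axis runs along the hinge, z up.
- bin_hinge (a point): Middle of the flap's hinge line, on the bin's far rim, 62 mm from the bin's centre along the bin's x axis and 82 mm above the counter; the hinge line is parallel to the bin's y axis.
- flap_hinge (a joint): Angle (rad) of the steel flap about the hinge: 0 shut, 1.571 straight up, where its weight is exactly over the hinge, 2.0 leaning open on its back stop, away from the robot (how it starts). The hinge is free, almost frictionless: let go, the flap falls back or shuts. Flap and bar weigh 0.28 kg; the plate is 120 mm wide, 4 mm thick and reaches 114 mm from the hinge.
- flap: The steel flap itself, a flat plate with pressed ribs. Origin: middle of its hinge line; y along the hinge; its -x axis points from the hinge through the plate to the bar.
- flap_bar (a point): Middle of the round steel grip bar on the flap's free edge, 12 mm diameter, 92 mm long, parallel to the hinge. It lies 148 mm from the hinge line in the flap's plane. Two 8 mm stalks, 42 mm either side of the middle, leave a window 28 mm deep between bar and plate for the fingertips. The bar may roll between the fingers as the flap swings.
- sweet_1: Hard round white sweet, 16 mm diameter, 10 g; lies in the cup at the start. Origin: its centre.
- sweet_2: Hard round white sweet, 16 mm diameter, 10 g; lies in the cup at the start. Origin: its centre.
- sweet_3: Hard round white sweet, 16 mm diameter, 10 g; lies in the cup at the start. Origin: its centre.
- sweet_4: Hard round white sweet, 16 mm diameter, 10 g; lies in the cup at the start. Origin: its centre.
- sweet_5: Hard round white sweet, 16 mm diameter, 10 g; lies in the cup at the start. Origin: its centre.
- sweet_6: Hard round white sweet, 16 mm diameter, 10 g; lies in the cup at the start. Origin: its centre.
- shaker: Bystander: small glass shaker with a grey top, 44 mm across, 90 mm tall, behind the work. Leave alone. Origin: centre of its underside.
- canister: Bystander: steel canister with lid and black knob, 96 mm across, 129 mm tall, behind the work. Leave alone. Origin: centre of its underside.
- teaspoon: Bystander: teaspoon, 130 mm long, lying on the counter behind the cup. Leave alone. Origin: its middle, on the counter.
Mind the look-alikes: they are no part of the job. Leave any pink, red or yellow look-alike of the cup alone.

How it is judged:
On the way, in this order (a step that is already met when the one before it is completed fails the run):
1. all six sweets are in the bin while the cup is held, off the counter (x of sweet_1 in the frame of bin between -0.058 and 0.058 m and y of sweet_1 in the frame of bin between -0.058 and 0.058 m and z of sweet_1 in the frame of bin between 0.004 and 0.072 m and x of sweet_2 in the frame of bin between -0.058 and 0.058 m and y of sweet_2 in the frame of bin between -0.058 and 0.058 m and z of sweet_2 in the frame of bin between 0.004 and 0.072 m and x of sweet_3 in the frame of bin between -0.058 and 0.058 m and y of sweet_3 in the frame of bin between -0.058 and 0.058 m and z of sweet_3 in the frame of bin between 0.004 and 0.072 m and x of sweet_4 in the frame of bin between -0.058 and 0.058 m and y of sweet_4 in the frame of bin between -0.058 and 0.058 m and z of sweet_4 in the frame of bin between 0.004 and 0.072 m and x of sweet_5 in the frame of bin between -0.058 and 0.058 m and y of sweet_5 in the frame of bin between -0.058 and 0.058 m and z of sweet_5 in the frame of bin between 0.004 and 0.072 m and x of sweet_6 in the frame of bin between -0.058 and 0.058 m and y of sweet_6 in the frame of bin between -0.058 and 0.058 m and z of sweet_6 in the frame of bin between 0.004 and 0.072 m and contact force between the fingers and cup above 0.5 N and height (world z) of cup above 0.05 m), for 0.1 s.
2. the empty cup stands upright on the counter, let go (angle between cup's own z axis and vertical below 0.1 rad and height (world z) of cup between -0.008 and 0.008 m and contact force between the fingers and cup below 0.1 N), for 0.2 s.
At the end, for the whole second after the job is handed in: All six sweets lie inside the bin; the cup stands upright on the counter beside the bin, let go; the fingers grip the flap's bar and the flap stands still within 0.1 rad (about 6 degrees) of straight up (joint value 1.571) (all of step 2 and x of sweet_1 in the frame of bin between -0.058 and 0.058 m and y of sweet_1 in the frame of bin between -0.058 and 0.058 m and z of sweet_1 in the frame of bin between 0.004 and 0.072 m and x of sweet_2 in the frame of bin between -0.058 and 0.058 m and y of sweet_2 in the frame of bin between -0.058 and 0.058 m and z of sweet_2 in the frame of bin between 0.004 and 0.072 m and x of sweet_3 in the frame of bin between -0.058 and 0.058 m and y of sweet_3 in the frame of bin between -0.058 and 0.058 m and z of sweet_3 in the frame of bin between 0.004 and 0.072 m and x of sweet_4 in the frame of bin between -0.058 and 0.058 m and y of sweet_4 in the frame of bin between -0.058 and 0.058 m and z of sweet_4 in the frame of bin between 0.004 and 0.072 m and x of sweet_5 in the frame of bin between -0.058 and 0.058 m and y of sweet_5 in the frame of bin between -0.058 and 0.058 m and z of sweet_5 in the frame of bin between 0.004 and 0.072 m and x of sweet_6 in the frame of bin between -0.058 and 0.058 m and y of sweet_6 in the frame of bin between -0.058 and 0.058 m and z of sweet_6 in the frame of bin between 0.004 and 0.072 m and value of joint flap_hinge between 1.471 and 1.671 rad and velocity of joint flap_hinge between -0.1 and 0.1 rad/s and contact force between the fingers and flap above 1 N and distance between the grasp point and flap_bar below 0.035 m and horizontal distance between cup and bin above 0.09 m); the arm keeps its last pose, push and grip.
It fails at once if the flap drops towards the shut side (more than 30 degrees in front of upright) (value of joint flap_hinge below 1.05 rad).
It fails at once if the shaker is disturbed (moved more than 30 mm) (distance of shaker from where it was at the start of the episode above 0.03 m).
It fails at once if the canister is disturbed (moved more than 30 mm) (distance of canister from where it was at the start of the episode above 0.03 m).
It fails at once if the teaspoon is disturbed (moved more than 30 mm) (distance of teaspoon from where it was at the start of the episode above 0.03 m).
It also fails if it takes over 64 s, if anything falls off the work surface, if the arm or the gripper's body presses on something with over 40 N, if the wrist force passes 120 N, or if a joint passes its speed limit or range.

### The arm

A 6-joint arm with a two-finger parallel gripper is mounted at the origin on a cart in front of the work surface, level with it; the furniture and walls round the work are solid. World frame = base frame: x ahead of the robot, y to its left, z up, the work surface at z = 0. Lengths are in m, angles in rad, forces in N, time in s.
With the tool pointing down it reaches from about 0.275 to 0.85 m from the base axis. Payload 19 kg.
Tool frame: the origin (TCP) lies on the front face of the gripper's body, between the roots of the fingers; the fingertips stand 73 mm ahead of it and the grasp point (between the pads) lies 54 mm ahead of it; z points along the fingers, y is the line along which they close (so a half turn about z gives the same grasp; the last joint's range is limited). The gripper opens to 85 mm and grips with 20 to 120 N. Pads are 22 mm wide; open, the fingers measure 114 mm over their backs; the gripper's body (76 mm by 85 mm) begins 54 mm behind the grasp point. The pads swing forward as they close: fully open they stand 13 mm farther back than shut.
Start: joints at [1.162, 0.15, 1.437, -0, 1.554, -0.134], TCP at [0.156, 0.553, 0.304] pointing down, gripper open.
Joint ranges: [-2.8, 2.8], [-0.68, 2.1], [0.12, 2.68], [-1.39, 4.53], [0.16, 2.79], [-2.81, 2.81]. Speed limits (rad/s): [1.89, 1.89, 2.22, 3.01, 3.01, 3.01].

### API

Orientations are given as a rotation vector (axis times angle).
In Python, from plant import ctrl gives the robot as it stands.
- The arm moves only by the tool step_arm, never from a script. Its argument "plan" is a list that holds one entry, the list of rows, each a list of 7 numbers: the turn, a rotation vector about the tool's x, y, z in rad, then the shift along the tool's x, y, z in cm, then the opening in per cent of the stroke, from 0 (shut) to 100 (fully open). In form: [[[wx, wy, wz, x, y, z, jaw], ...]]. A call has 1 to 8 rows; each row is the pose to reach, as a shift and turn from the pose commanded when the call began, along the tool's axes at that moment; what a row does not reach only later rows make up. A row lasts 1/10 s, in which the tool goes at most 50 mm and 8.59 degrees, less where a joint would pass 70% of its speed; a pose out of reach is approached as far as the arm can. A call with a gripper value outside its range is refused whole. The fingers move at their own pace and stop on an object; the grip force is fixed at half the most. Time passes only in rows, so rows that repeat a pose let the fingers close. It gives the time, the measured TCP pose, the force, the opening and the grip force at its end, in the units of the state.
- ctrl.state(): the state, without advancing time (a new reading comes with each control period).
- ctrl.get_image(name): name is "scene" or "top" or "wrist"; returns a dict with "img" (420x560x3 uint8, red, green, blue), "z_map" (420x560 float32, m along the optical axis (not along the pixel's ray), 0 where there is no reading), "mtx" (3x3 intrinsics, pixels), "dist" ([k1, k2, p1, p2, k3] as OpenCV has them; the pictures are not rectified), "extrinsics" (4x4, takes a point from world to camera coordinates); the wrist camera has in their place "hand_eye" (4x4, takes a point from camera to tool coordinates, whose origin is the TCP and whose axes are the flange's). Camera axes: x right, y down, z forward; pixel columns grow to the right and rows downward; lengths in m; the calibration is good to about 2 mm. A picture is of the moment at which its call begins: read the wrist's pose just before it.
- ctrl.finish_job(): hands the job in; it is judged then, once.
Trained networks look in a picture, given as the dict that the camera call returned (one of the last four; its "shot" number tells which), for a name from the list of things; names that differ only in an ending like _2 or _b are one class to them, and where a whole thing is asked for, a point or a joint stands for the part that bears it (a point fixed in the world has none). Each returns a list of dicts, best first, with "confidence" (0 to 1); they miss things now and then, are a little off and sometimes report something else, mostly with a low value. They report only what shows in the picture. A call takes as long as a camera call. They do not tell look-alikes from the thing itself.
- ctrl.boxes_of(picture, query): "position" ([column, row] in pixels, amid what is visible of it).
- ctrl.silhouettes(picture, query): "pixels" (420x560 bool, what is visible of it) and "position" ([column, row] in pixels, amid what is visible of it).
- ctrl.mark_of(picture, query): "position" ([column, row] in pixels: a listed point, or the origin of a listed thing).
The state is a dict: "time": time; "joints": joint angles; "joint_vel": joint speeds; "tau": joint torques, N m; "tcp_pos": TCP position; "eef_rot": TCP orientation; "force": force on the tool from outside, world axes, zero at the start; "ft_torque": the same for the moment, N m; "finger_gap": finger opening in m; "gripper_force": force on a finger pad.
Only numpy, scipy, OpenCV 4.12 (cv2) and the standard library are available. Lean on these libraries where they do the work, as an engineer would, in place of code of your own. Each camera call takes 0.05 s, during which the arm holds its last target. There are 200 camera calls.

## Working session

There is one attempt and no reset: what is moved stays moved. The work goes in short steps, Python scripts to look and compute and a tool call to move; the robot and the scene stay as the last step left them, time stands still between calls to the robot, and variables do not carry over. Pictures are saved under pics/ and viewed, at most 10 in all, crops included, and the job is handed in when it is done.

Besides the shell and the picture viewer there is one more tool, called after ">>>" in YAML: its name, and indented under it one key for each argument. step_arm: Moves the arm, as the interface text tells. Its arguments: {"type":"object","properties":{"plan":{"type":"array"}},"required":["plan"]}

```bash
ls; mkdir -p pics
cat > h.py <<'E'
import numpy as np, cv2
from scipy.spatial.transform import Rotation as R
from plant import ctrl
def save(im,name): cv2.imwrite('pics/'+name,cv2.cvtColor(im['img'],cv2.COLOR_RGB2BGR))
def c2w(im,st=None):
    if 'extrinsics' in im: return np.linalg.inv(im['extrinsics'])
    T=np.eye(4);T[:3,:3]=R.from_rotvec(st['eef_rot']).as_matrix();T[:3,3]=st['tcp_pos']
    return T@im['hand_eye']
def rays(im,px):
    u=cv2.undistortPoints(np.array(px,float).reshape(-1,1,2),im['mtx'],im['dist'])[:,0]
    return np.c_[u,np.ones(len(u))]
def atdepth(im,px,st=None):
    px=np.array(px,float).reshape(-1,2);i=px.round().astype(int)
    d=im['z_map'][i[:,1].clip(0,419),i[:,0].clip(0,559)]
    T=c2w(im,st);return (rays(im,px)*d[:,None])@T[:3,:3].T+T[:3,3]
def atz(im,px,z,st=None):
    T=c2w(im,st);r=rays(im,px)@T[:3,:3].T
    return T[:3,3]+r*((z-T[2,3])/r[:,2])[:,None]
def cloud(im,mask,st=None):
    v,u=np.nonzero(mask&(im['z_map']>0));return atdepth(im,np.c_[u,v],st)
E
python3 - <<'E'
from h import *
np.set_printoptions(precision=3,suppress=True)
print({k:v for k,v in ctrl.state().items()})
S=ctrl.get_image('scene');T=ctrl.get_image('top');save(S,'s0.png');save(T,'t0.png')
for n,im in(('S',S),('T',T)):
  for q in['cup','bin','bin_hinge','flap_bar','flap','sweet_1','shaker','canister','teaspoon']:
    for d in ctrl.mark_of(im,q)[:3]:
        print(n,q,round(d['confidence'],2),np.round(d['position']),atdepth(im,d['position'])[0], atz(im,d['position'],0)[0])
E
```

```text
pics
{'time': 0.0, 'joints': array([ 1.162,  0.151,  1.438,  0.   ,  1.554, -0.134]), 'joint_vel': array([-0.   ,  0.   , -0.002, -0.   , -0.002, -0.001]), 'tau': array([  0.004, -71.306, -57.087,   0.   ,   0.009,  -0.   ]), 'tcp_pos': array([0.156, 0.553, 0.303]), 'eef_rot': array([-0.43 , -3.112,  0.002]), 'force': array([ 1.114, -0.106, -0.24 ]), 'ft_torque': array([-0.03 , -0.002,  0.015]), 'gripper_force': 0.0, 'finger_gap': 0.08524913447240866}
S cup 0.91 [252. 299.] [0.466 0.567 0.012] [0.478 0.555 0.   ]
S cup 0.87 [223. 326.] [0.431 0.673 0.025] [0.456 0.652 0.   ]
S cup 0.7 [304. 296.] [0.391 0.502 0.022] [0.411 0.477 0.   ]
S bin 0.65 [366. 246.] [0.403 0.265 0.034] [0.435 0.209 0.   ]
S bin_hinge 0.64 [342. 211.] [0.48  0.255 0.091] [0.593 0.082 0.   ]
S flap_bar 0.76 [323. 152.] [0.541 0.261 0.22 ] [ 0.963 -0.321  0.   ]
S flap_bar 0.6 [221. 271.] [0.598 0.529 0.   ] [0.599 0.529 0.   ]
S flap 0.68 [342. 212.] [0.481 0.256 0.09 ] [0.591 0.085 0.   ]
S canister 0.75 [260. 217.] [0.711 0.29  0.012] [0.728 0.272 0.   ]
S teaspoon 0.44 [220. 274.] [ 0.591  0.538 -0.001] [0.
[... 373 characters left out ...]
9  0.243 0.099] [0.503 0.228 0.   ]
T flap_bar 0.87 [353. 202.] [0.54  0.265 0.219] [0.584 0.233 0.   ]
T flap 0.87 [358. 235.] [0.495 0.239 0.104] [0.51  0.223 0.   ]
T flap 0.7 [276. 233.] [0.51  0.408 0.014] [0.511 0.408 0.   ]
T sweet_1 0.63 [275. 234.] [0.506 0.408 0.019] [0.509 0.408 0.   ]
T sweet_1 0.6 [281. 226.] [0.527 0.396 0.006] [0.528 0.396 0.   ]
T sweet_1 0.56 [290. 232.] [0.513 0.375 0.018] [0.515 0.375 0.   ]
T shaker 0.72 [295. 162.] [0.662 0.367 0.059] [0.679 0.365 0.   ]
T canister 0.83 [339. 136.] [0.706 0.275 0.108] [0.742 0.263 0.   ]
T teaspoon 0.77 [225. 194.] [0.6   0.523 0.001] [0.6   0.523 0.   ]
T teaspoon 0.37 [356. 238.] [0.49  0.241 0.099] [0.503 0.226 0.   ]
```

View pics/s0.png

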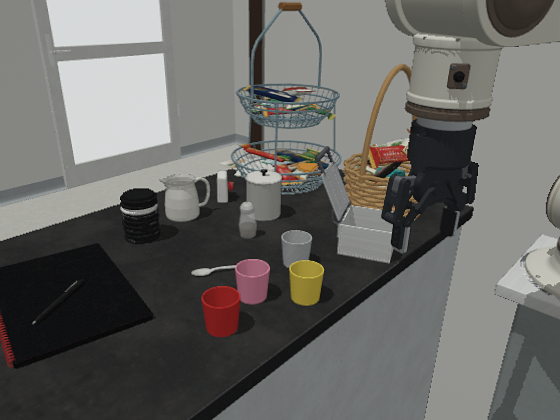

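View pics/t0.png

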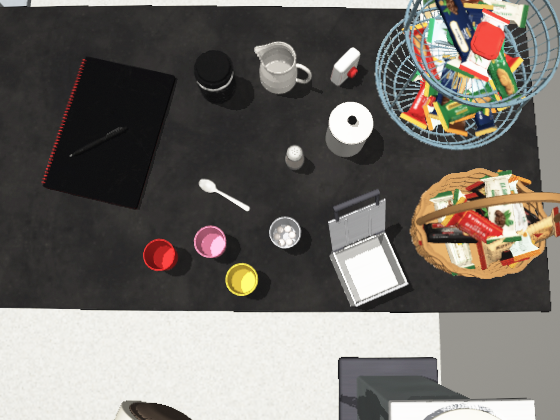

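The steel cup is at top (285,233) / scene (296,248), with six sweets in it. The bin is at top (370,270), with its flap open and the bar at (356,202). The pink, red and yellow cups are look-alikes. Next I measure the cup, bin and bar.

```bash
cat > m.py <<'E'
from h import *
np.set_printoptions(precision=3,suppress=True)
S=ctrl.get_image('scene');T=ctrl.get_image('top')
all_=np.ones((420,560),bool)
P=np.vstack([cloud(S,all_),cloud(T,all_)]);PT=cloud(T,all_)
for lab,Q in(('both',P),('top',PT)):
  c=Q[(abs(Q[:,0]-.51)<.06)&(abs(Q[:,1]-.39)<.06)]
  r=c[(c[:,2]>.055)&(c[:,2]<.072)]
  (x,y),rad=cv2.minEnclosingCircle(r[:,:2].astype(np.float32)); print(lab,'cup rim',x,y,rad,len(r),r[:,2].max(),'med',r.mean(0))
# bin: rim
b=PT[(abs(PT[:,0]-.435)<.1)&(abs(PT[:,1]-.214)<.1)]
r=b[(b[:,2]>.066)&(b[:,2]<.08)]
print('bin',cv2.minAreaRect(r[:,:2].astype(np.float32)),len(r))
# flap: points above .1
for lab,Q in(('S',cloud(S,all_)),('T',PT)):
  f=Q[(abs(Q[:,0]-.51)<.1)&(abs(Q[:,1]-.26)<.12)&(Q[:,2]>.1)&(Q[:,2]<.26)]
  top=f[f[:,2]>.205]; print(lab,'bar',top.mean(0),top.min(0),top.max(0),len(top))
  m=np.median(f,0);u,s,v=np.linalg.svd(f-f.mean(0),full_matrices=False);print('plane n',v[2],'bar dir',v[0],v[1],s)
  d=top-top.mean(0);print('dir',np.linalg.svd(d,full_matrices=False)[2][0])
E
python3 m.py
```

```text
both cup rim 0.504547119140625 0.38912686705589294 0.03637082874774933 451 0.07088715239693921 med [0.507 0.39  0.062]
top cup rim 0.5053138732910156 0.3888360857963562 0.03346260264515877 151 0.07088715239693921 med [0.51  0.39  0.064]
bin ((0.4409489035606384, 0.18552857637405396), (0.12272524833679199, 0.17725449800491333), 22.009967803955078) 533
S bar [0.539 0.267 0.218] [0.519 0.216 0.205] [0.56  0.303 0.224] 125
plane n [-0.843 -0.345  0.413] bar dir [0.364 0.2   0.91 ] [-0.396  0.917 -0.043] [1.191 1.103 0.05 ]
dir [-0.365  0.931 -0.004]
T bar [0.543 0.259 0.221] [0.52  0.215 0.205] [0.566 0.302 0.228] 336
plane n [-0.84  -0.348  0.416] bar dir [-0.387 -0.153 -0.909] [-0.38   0.925  0.006] [1.765 1.474 0.072]
dir [-0.384  0.923 -0.012]
```

```bash
cat >> h.py <<'E'
np.set_printoptions(precision=3,suppress=True)
def frame(tz,y):  # tool z, closing axis (approx)
    tz=np.array(tz,float);tz/=np.linalg.norm(tz);y=np.array(y,float);y-=tz*(y@tz);y/=np.linalg.norm(y)
    return np.c_[np.cross(y,tz),y,tz]
def rel(Rt,grasp,n=1):
    s=ctrl.state();R0=R.from_rotvec(s['eef_rot']).as_matrix()
    p=np.array(grasp)-.054*Rt[:,2]-s['tcp_pos']
    w=R.from_matrix(R0.T@Rt).as_rotvec();d=R0.T@p*100
    for i in range(1,n+1): print(np.round(np.r_[w*i/n,d*i/n],3).tolist())
    print('deg',np.rad2deg(np.linalg.norm(w)),'cm',np.linalg.norm(d))
def gp(s): return s['tcp_pos']+.054*R.from_rotvec(s['eef_rot']).as_matrix()[:,2]
def show():
    s=ctrl.state();print('t',s['time'],'grasp',gp(s),'J',s['joints'],'F',s['force'],'gap',s['finger_gap'],s['gripper_force']);print(R.from_rotvec(s['eef_rot']).as_matrix())
p=np.deg2rad(35)
G=frame([0,-np.cos(p),-np.sin(p)],[1,0,0])
CUP=np.array([.505,.389,.043])
E
python3 -c "
from h import *
show(); rel(G,CUP-.13*G[:,2]+[0,0,.08])"
```

```text
t 1.1 grasp [0.156 0.553 0.25 ] J [ 1.162  0.151  1.437 -0.     1.554 -0.134] F [ 0.426 -0.356  1.113] gap 0.08535083979293413 0.0
[[-0.962  0.271 -0.   ]
 [ 0.271  0.962 -0.   ]
 [-0.    -0.    -1.   ]]
[0.619, -0.818, 1.189, -33.958, 8.154, 7.53]
deg 89.98155974403707 cm 35.72602466868925
```

>>> step_arm:
  plan:
    - [[0.619,-0.818,1.189,-34,8.2,7.5,100],[0.619,-0.818,1.189,-34,8.2,7.5,100],[0.619,-0.818,1.189,-34,8.2,7.5,100],[0.619,-0.818,1.189,-34,8.2,7.5,100],[0.619,-0.818,1.189,-34,8.2,7.5,100],[0.619,-0.818,1.189,-34,8.2,7.5,100],[0.619,-0.818,1.189,-34,8.2,7.5,100],[0.619,-0.818,1.189,-34,8.2,7.5,100]]

```text
time: 1.9
tcp_pos: [0.5098, 0.5382, 0.2261]
eef_rot: [1.459, 2.046, -0.712]
force: [-0.9, -0.1, -0.4]
finger_gap: 0.0854
gripper_force: 0.0
```

```bash
python3 -c "
from h import *
show(); rel(G,CUP-.13*G[:,2]+[0,0,.08])"
```

```text
t 1.9 grasp [0.516 0.501 0.187] J [ 0.884  0.835  0.743 -0.619  2.037  0.403] F [-0.874 -0.073 -0.359] gap 0.08544326350075776 0.0
[[-0.281  0.953  0.112]
 [ 0.677  0.28  -0.68 ]
 [-0.68  -0.116 -0.724]]
[0.141, -0.188, 0.274, 0.075, -0.439, -0.336]
deg 20.68095100716073 cm 0.5582939194478374
```

>>> step_arm:
  plan:
    - [[0.141,-0.188,0.274,0.07,-0.44,-0.34,100],[0.141,-0.188,0.274,0.07,-0.44,-0.34,100],[0.141,-0.188,0.274,0.07,-0.44,-0.34,100],[0.141,-0.188,0.274,0.07,-0.44,-0.34,100]]

```text
time: 2.3
tcp_pos: [0.5011, 0.5417, 0.2292]
eef_rot: [1.638, 1.652, -0.854]
force: [0.9, -0.2, -1.2]
finger_gap: 0.0856
gripper_force: 0.0
```

Run:
```python
from h import *
show()
s=ctrl.state();W=ctrl.get_image('wrist');save(W,'w1.png')
P=cloud(W,np.ones((420,560),bool),s)
c=P[(np.hypot(P[:,0]-.505,P[:,1]-.389)<.05)&(P[:,2]>.056)&(P[:,2]<.075)]
print(len(c));print(cv2.minEnclosingCircle(c[:,:2].astype(np.float32)),c[:,2].max())
for d in ctrl.mark_of(W,'cup'): print(d['confidence'],d['position'],atdepth(W,d['position'],s),atz(W,d['position'],0,s))
rel(G,CUP-.13*G[:,2]);rel(G,CUP)
```

```text
t 2.3 grasp [0.501 0.498 0.198] J [ 0.895  0.969  0.577 -0.744  2.278  0.592] F [ 0.876 -0.206 -1.197] gap 0.08561528096188707 0.0
[[-0.007  1.     0.004]
 [ 0.576  0.007 -0.818]
 [-0.818 -0.004 -0.576]]
1664
((0.5067391991615295, 0.38952329754829407), 0.03388635814189911) 0.06534605772625313
0.63 [296.2, 77.8] [[0.507 0.418 0.024]] [[0.508 0.389 0.   ]]
[0.006, -0.006, 0.008, 6.614, 0.44, 4.931]
deg 0.6762138270373148 cm 8.261295691447183
[0.006, -0.006, 0.008, 6.537, 0.363, 17.931]
deg 0.6762138270373148 cm 19.08838149019406
```

View pics/w1.png

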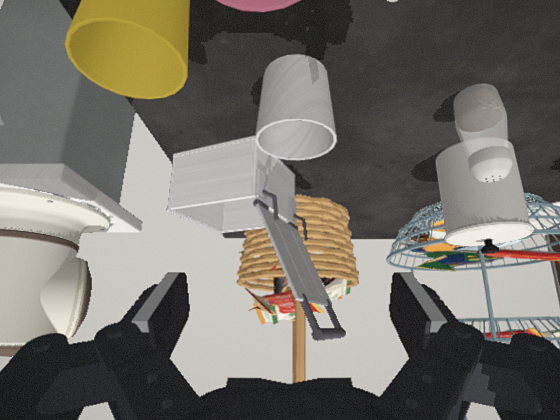

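The wrist view shows the steel cup at (296,100) mid-frame, between the fingers, with the yellow and pink cups behind the palm side. The cup's centre is refined to (0.5065, 0.3895).

>>> step_arm:
  plan:
    - [[0.006,-0.006,0.008,3.3,0.4,2.5,100],[0.006,-0.006,0.008,6.6,0.6,4.9,100],[0.006,-0.006,0.008,6.6,0.6,6.9,100],[0.006,-0.006,0.008,6.6,0.6,9.4,100],[0.006,-0.006,0.008,6.55,0.55,11.9,100],[0.006,-0.006,0.008,6.55,0.55,14.2,100],[0.006,-0.006,0.008,6.55,0.52,16.5,100],[0.006,-0.006,0.008,6.55,0.52,17.9,100]]

```text
time: 3.2
tcp_pos: [0.5061, 0.4321, 0.0746]
eef_rot: [1.645, 1.643, -0.855]
force: [0.6, 0.3, 0.3]
finger_gap: 0.085
gripper_force: 0.0
```

Run:
```python
from h import *
show()
s=ctrl.state();W=ctrl.get_image('wrist')
P=cloud(W,np.ones((420,560),bool),s)
c=P[(np.hypot(P[:,0]-.505,P[:,1]-.389)<.045)&(P[:,2]>.056)&(P[:,2]<.075)]
print(len(c));print(cv2.minEnclosingCircle(c[:,:2].astype(np.float32)),c[:,2].max())
```

```text
t 3.2 grasp [0.506 0.388 0.044] J [ 0.804  0.883  1.056 -0.649  1.922  0.811] F [0.572 0.26  0.329] gap 0.08504128234963411 0.0
[[ 0.     1.    -0.001]
 [ 0.574 -0.001 -0.819]
 [-0.819  0.    -0.574]]
5105
((0.5061899423599243, 0.39718592166900635), 0.04393976926803589) 0.0640330682792283
```

>>> step_arm:
  plan:
    - [[0,0,0,0,0,0,40],[0,0,0,0,0,0,0],[0,0,0,0,0,0,0],[0,0,0,0,0,0,0],[0,0,0,0,0,0,0],[0,0,0,0,0,0,0],[0,0,0,0,0,0,0],[0,0,0,0,0,0,0]]

```text
time: 4.05
tcp_pos: [0.5066, 0.4343, 0.076]
eef_rot: [1.645, 1.641, -0.853]
force: [1.3, 1.4, 8.7]
finger_gap: 0.0626
gripper_force: 65.0
```

Run:
```python
from h import *
show()
rel(G,gp(ctrl.state())+[0,0,.14])
```

```text
t 4.05 grasp [0.507 0.39  0.045] J [ 0.806  0.886  1.048 -0.65   1.926  0.811] F [1.348 1.368 8.666] gap 0.06259309629620956 65.03255144675677
[[ 0.002  1.     0.001]
 [ 0.574 -0.001 -0.819]
 [-0.819  0.002 -0.574]]
[0.001, -0.0, -0.002, -11.465, 0.038, -8.033]
deg 0.14492839852797132 cm 13.99890905753567
```

>>> step_arm:
  plan:
    - [[0,0,0,-0.8,0,-0.56,0],[0,0,0,-2.0,0,-1.4,0],[0,0,0,-3.7,0,-2.6,0],[0,0,0,-5.7,0,-4.0,0],[0,0,0,-7.8,0,-5.5,0],[0,0,0,-9.6,0,-6.7,0],[0,0,0,-10.8,0,-7.6,0],[0,0,0,-11.5,0,-8.0,0]]

```text
time: 4.85
tcp_pos: [0.5064, 0.4332, 0.2167]
eef_rot: [1.645, 1.641, -0.854]
force: [-0.4, 0.2, -1.9]
finger_gap: 0.0629
gripper_force: 65.7
```

```bash
cat >> h.py <<'E'
def rotz(a): return R.from_euler('z',a,degrees=True).as_matrix()
def pose(t,e,phi): # tool azimuth, elevation (deg), roll phi about tool z; phi=0 as grasp
    a,b=np.deg2rad([t,e]);z=np.array([np.cos(a)*np.cos(b),np.sin(a)*np.cos(b),np.sin(b)])
    F=frame(z,[-np.sin(a),np.cos(a),0]); return R.from_rotvec(np.deg2rad(phi)*F[:,2]).as_matrix()@F
def cupaxis(Rt): return Rt@(G.T@[0,0,1])
BIN=np.array([.427,.215,0]);
E
python3 - <<'E'
from h import *
show()
print(np.abs(pose(-90,-35,0)-G).max())
for phi in(-110,-120,-130,-140):
  for t in(-90,-110):
    c=cupaxis(pose(t,0,phi));print(phi,t,c,np.rad2deg([np.arcsin(c[2]),np.arctan2(c[1],c[0])]))
print('to pre-pour'); A=pose(-100,-20,-50);rel(A,[.385,.21,.19]);print(cupaxis(A))
E
```

```text
t 4.85 grasp [0.506 0.389 0.186] J [ 0.805  0.758  0.969 -0.711  2.088  0.667] F [-0.355  0.198 -1.906] gap 0.06292363137067489 65.65634614442956
[[ 0.003  1.    -0.   ]
 [ 0.574 -0.002 -0.819]
 [-0.819  0.002 -0.574]]
6.123233995736766e-17
-110 -90 [ 0.77   0.574 -0.28 ] [-16.27   36.691]
-110 -110 [ 0.92   0.276 -0.28 ] [-16.27   16.691]
-120 -90 [ 0.709  0.574 -0.41 ] [-24.178  38.957]
-120 -110 [ 0.863  0.296 -0.41 ] [-24.178  18.957]
-130 -90 [ 0.628  0.574 -0.527] [-31.772  42.429]
-130 -110 [ 0.786  0.324 -0.527] [-31.772  22.429]
-140 -90 [ 0.527  0.574 -0.628] [-38.866  47.448]
-140 -110 [ 0.691  0.359 -0.628] [-38.866  27.448]
to pre-pour
[0.258, -0.176, -0.788, -9.296, -11.234, 14.656]
deg 48.537946262310236 cm 20.67406542264766
[0.68  0.244 0.691]
```

>>> step_arm:
  plan:
    - [[0.015,-0.01,-0.047,-0.6,-0.7,0.9,0],[0.05,-0.034,-0.15,-1.8,-2.2,2.8,0],[0.09,-0.06,-0.275,-3.3,-3.9,5.1,0],[0.13,-0.09,-0.4,-4.8,-5.8,7.6,0],[0.17,-0.117,-0.525,-6.3,-7.6,9.9,0],[0.21,-0.143,-0.64,-7.6,-9.2,12.0,0],[0.24,-0.165,-0.735,-8.7,-10.5,13.7,0],[0.258,-0.176,-0.788,-9.3,-11.2,14.7,0]]

```text
time: 5.65
tcp_pos: [0.3931, 0.2581, 0.2062]
eef_rot: [0.989, 2.137, -1.602]
force: [0.3, 0.5, -1.7]
finger_gap: 0.0628
gripper_force: 65.8
```

Run:
```python
from h import *
show()
B=pose(-108,-3,-85);c=cupaxis(B);print(c)
h=np.array([np.cos(np.deg2rad(20)),np.sin(np.deg2rad(20)),0])
g=BIN-.045*h;g[2]=.15;print(g);rel(B,g)
S=ctrl.get_image('scene');T=ctrl.get_image('top')
save({'img':np.hstack([S['img'][100:320,180:500],T['img'][120:340,220:500]])},'p1.png')
# rim of bin via top: points z .066-.08
P=cloud(T,np.ones((420,560),bool));
f=P[(abs(P[:,0]-.53)<.1)&(abs(P[:,1]-.25)<.09)&(P[:,2]>.209)&(P[:,2]<.235)];print('bar',f.mean(0),f.min(0),f.max(0))
```

```text
t 5.65 grasp [0.384 0.208 0.188] J [ 0.727  0.513  1.52  -0.744  2.107 -0.009] F [ 0.282  0.501 -1.716] gap 0.06277198905275101 65.79820153186574
[[-0.721  0.673 -0.165]
 [ 0.347  0.145 -0.927]
 [-0.6   -0.725 -0.338]]
[0.952 0.289 0.101]
[0.385 0.2   0.15 ]
[0.326, 0.015, -0.571, 2.356, 4.323, 2.33]
deg 37.6863085855762 cm 5.446479645295156
bar [0.543 0.259 0.221] [0.52  0.215 0.209] [0.565 0.302 0.227]
```

View pics/p1.png

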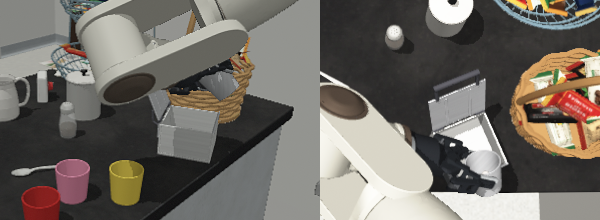

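The cup is over the front of the bin (crop at 483,165), with the flap still on its back stop and nothing disturbed.

>>> step_arm:
  plan:
    - [[0.04,0.002,-0.07,0.3,0.5,0.3,0],[0.1,0.005,-0.18,0.7,1.3,0.7,0],[0.165,0.008,-0.29,1.2,2.2,1.2,0],[0.23,0.01,-0.4,1.7,3.1,1.7,0],[0.29,0.013,-0.51,2.1,3.9,2.1,0],[0.326,0.015,-0.571,2.36,4.3,2.33,0],[0.326,0.015,-0.571,2.36,4.3,2.33,0]]

```text
time: 6.45
tcp_pos: [0.4027, 0.2525, 0.1518]
eef_rot: [-0.438, -2.13, 2.048]
force: [-0.5, 0.2, -1.5]
finger_gap: 0.0627
gripper_force: 66.0
```

Run:
```python
from h import *
show()
B=pose(-110,0,-128);c=cupaxis(B);print(c)
rel(B,[.383,.198,.14])
```

```text
t 6.45 grasp [0.386 0.201 0.149] J [ 0.683  0.732  1.468 -0.789  2.275 -0.522] F [-0.485  0.155 -1.547] gap 0.06271410518885254 66.0024063492665
[[-0.945  0.103 -0.31 ]
 [ 0.313  0.023 -0.949]
 [-0.091 -0.994 -0.053]]
[ 0.803  0.318 -0.504]
[0.043, 0.049, -0.753, 0.109, 1.155, 0.459]
deg 43.29441292685767 cm 1.2478803599206865
```

>>> step_arm:
  plan:
    - [[0.007,0.008,-0.125,0,0.2,0.08,0],[0.014,0.016,-0.25,0,0.4,0.15,0],[0.021,0.024,-0.375,0.05,0.6,0.23,0],[0.028,0.032,-0.5,0.1,0.8,0.3,0],[0.036,0.041,-0.625,0.1,1.0,0.4,0],[0.043,0.049,-0.753,0.1,1.15,0.46,0],[0.043,0.049,-0.753,0.1,1.15,0.46,0],[0.043,0.049,-0.753,0.1,1.15,0.46,0]]

```text
time: 7.25
tcp_pos: [0.4015, 0.2489, 0.142]
eef_rot: [0.282, -1.822, 1.61]
force: [-0.1, -0.2, -2.0]
finger_gap: 0.0626
gripper_force: 66.1
```

>>> step_arm:
  plan:
    - [[0,0,0,0,0,0,0],[0,0,-0.1,0,0,0,0],[0,0,-0.2,0,0,0,0],[0,0,-0.2,0,0,0,0],[0,0,-0.2,0,0,0,0]]

```text
time: 7.75
tcp_pos: [0.4013, 0.2486, 0.1417]
eef_rot: [0.45, -1.733, 1.471]
force: [0.2, -0.2, -1.4]
finger_gap: 0.0628
gripper_force: 66.0
```

Run:
```python
from h import *
show()
T=ctrl.get_image('top');W=ctrl.get_image('wrist')
save({'img':np.hstack([cv2.resize(T['img'][180:320,300:440],(400,400)),cv2.resize(W['img'],(400,400))])},'p2.png')
```

```text
t 7.75 grasp [0.383 0.198 0.142] J [ 0.67   0.766  1.467 -0.785  2.305 -1.449] F [ 0.219 -0.234 -1.442] gap 0.06279236613422687 66.04502031162383
[[-0.615 -0.71  -0.342]
 [ 0.222  0.26  -0.94 ]
 [ 0.756 -0.654 -0.002]]
```

View pics/p2.png

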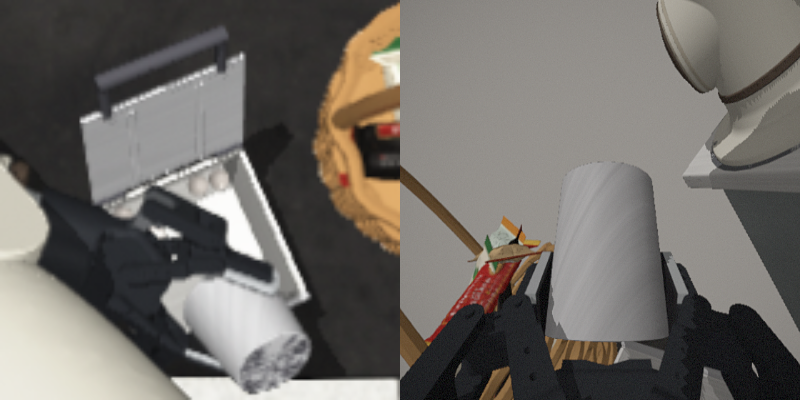

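At least three sweets lie in the bin at the hinge side (crop 205,183; 125,207), and the cup is tipped well below level. I'll tip a bit further with a small shake, then lift away to count.

>>> step_arm:
  plan:
    - [[0,0,-0.13,0,0,0,0],[0,0,-0.25,0,-0.6,0,0],[0,0,-0.35,0,0,0,0],[0,0,-0.3,0,-0.6,0,0],[0,0,-0.3,0,0,0,0],[0,0,-0.3,0,0,0,0]]

```text
time: 8.45
tcp_pos: [0.4007, 0.2487, 0.1411]
eef_rot: [0.682, -1.583, 1.252]
force: [-0.6, -0.7, -2.1]
finger_gap: 0.063
gripper_force: 66.0
```

Run:
```python
from h import *
show()
A=pose(-95,-25,-40);rel(A,[.40,.30,.23],1)
```

```text
t 8.45 grasp [0.382 0.198 0.141] J [ 0.67   0.767  1.467 -0.784  2.305 -1.752] F [-0.624 -0.66  -2.142] gap 0.06303763003987004 66.03762965587862
[[-0.374 -0.862 -0.342]
 [ 0.134  0.314 -0.94 ]
 [ 0.918 -0.397 -0.002]]
[-0.461, -0.374, 1.928, 11.463, -1.596, -9.541]
deg 115.59590275452305 cm 14.999020843974069
```

>>> step_arm:
  plan:
    - [[0,0,0,1.2,-0.5,0,0],[0,0,0,4,-1.7,0,0],[0,0,0,6.5,-2.6,-1,0],[0,0,0,8.5,-2.8,-3,0],[0,0,0,10,-2.2,-6,0],[0,0,0,10.5,-1,-9,0],[0,0,0,10.8,-0.5,-11,0],[0,0,0,10.8,-0.5,-11,0]]

```text
time: 9.25
tcp_pos: [0.4023, 0.3668, 0.2435]
eef_rot: [0.683, -1.584, 1.253]
force: [-0.8, -0.7, -1.6]
finger_gap: 0.0627
gripper_force: 66.1
```

Run:
```python
from h import *
show()
T=ctrl.get_image('top');S=ctrl.get_image('scene')
save({'img':np.hstack([cv2.resize(T['img'][180:320,300:440],(400,400)),cv2.resize(S['img'][120:320,200:400],(400,400))])},'p3.png')
for d in ctrl.mark_of(T,'sweet_1'):
    q=atdepth(T,d['position'])[0]-[.427,.215,0]; q=rotz(-22.3)@q; print(round(d['confidence'],2),d['position'],q)
A=G;rel(A,[.48,.389,.12],1)
```

```text
t 9.25 grasp [0.384 0.316 0.243] J [ 0.791  0.78   1.183 -0.876  2.564 -1.952] F [-0.763 -0.662 -1.574] gap 0.06272786813929102 66.11512947062351
[[-0.375 -0.862 -0.341]
 [ 0.133  0.314 -0.94 ]
 [ 0.918 -0.398 -0.003]]
0.61 [355.0, 262.9] [0.024 0.01  0.019]
0.54 [369.5, 243.7] [ 0.05  -0.036  0.021]
0.54 [359.2, 259.8] [ 0.027 -0.004  0.004]
0.54 [342.1, 256.2] [0.047 0.031 0.023]
0.46 [359.2, 238.1] [ 0.066 -0.006  0.093]
0.37 [374.6, 238.7] [ 0.057 -0.055  0.005]
0.37 [354.9, 249.0] [ 0.052 -0.002  0.019]
[-0.882, -0.28, 2.486, -10.431, -0.838, -9.083]
deg 152.00991611991606 cm 13.856815165487108
```

View pics/p3.png

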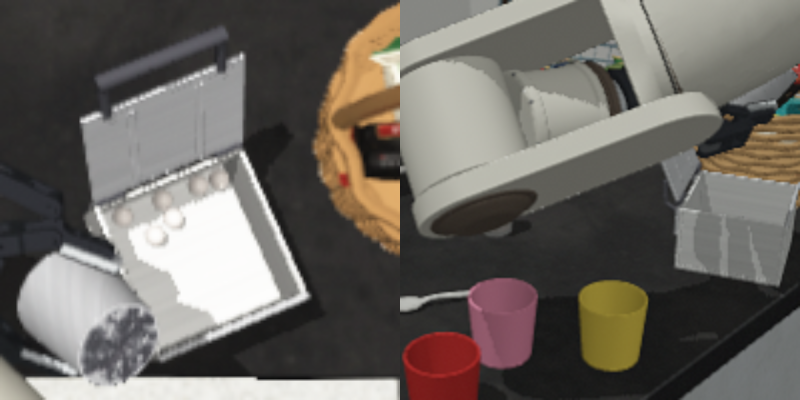

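All six sweets are in the bin, in the crop at (220,180), (200,183), (163,200), (123,213), (175,218) and (155,235). Next I right the cup in stages.

Run:
```python
from h import *
rel(pose(-98,-12,-85),[.43,.36,.22],1)
```

```text
[-0.075, -0.304, 1.218, -1.753, -1.007, -5.672]
deg 72.05267130006251 cm 6.02184581656666
```

>>> step_arm:
  plan:
    - [[-0.075,-0.304,1.218,-1.8,-1,-5.7,0],[-0.075,-0.304,1.218,-1.8,-1,-5.7,0],[-0.075,-0.304,1.218,-1.8,-1,-5.7,0],[-0.075,-0.304,1.218,-1.8,-1,-5.7,0],[-0.075,-0.304,1.218,-1.8,-1,-5.7,0],[-0.075,-0.304,1.218,-1.8,-1,-5.7,0],[-0.075,-0.304,1.218,-1.8,-1,-5.7,0],[-0.075,-0.304,1.218,-1.8,-1,-5.7,0]]

```text
time: 10.2
tcp_pos: [0.4379, 0.412, 0.231]
eef_rot: [-0.213, -2.367, 1.925]
force: [-0.7, -0.9, -1.1]
finger_gap: 0.0628
gripper_force: 66.8
```

Run:
```python
from h import *
show()
rel(G,[.505,.391,.18],1)
```

```text
t 10.2 grasp [0.43 0.36 0.22] J [ 0.846  0.808  1.048 -0.887  2.394 -0.84 ] F [-0.711 -0.933 -1.147] gap 0.06280886576533821 66.78258139844047
[[-0.987  0.056 -0.152]
 [ 0.16   0.199 -0.967]
 [-0.024 -0.978 -0.205]]
[-0.422, 0.206, 1.459, -6.205, 2.794, -2.857]
deg 87.81160587870664 cm 7.380512608014649
```

>>> step_arm:
  plan:
    - [[-0.422,0.206,1.459,-6.2,2.8,-2.86,0],[-0.422,0.206,1.459,-6.2,2.8,-2.86,0],[-0.422,0.206,1.459,-6.2,2.8,-2.86,0],[-0.422,0.206,1.459,-6.2,2.8,-2.86,0],[-0.422,0.206,1.459,-6.2,2.8,-2.86,0],[-0.422,0.206,1.459,-6.2,2.8,-2.86,0],[-0.422,0.206,1.459,-6.2,2.8,-2.86,0],[-0.422,0.206,1.459,-6.2,2.8,-2.86,0]]

```text
time: 11.0
tcp_pos: [0.5049, 0.4353, 0.2104]
eef_rot: [1.435, 1.887, -1.13]
force: [-0.6, -0.5, -0.7]
finger_gap: 0.0627
gripper_force: 66.9
```

Run:
```python
from h import *
show()
rel(G,[.505,.391,.065],1)
```

```text
t 11.0 grasp [0.5   0.389 0.182] J [ 0.796  0.815  0.91  -0.709  2.185  0.344] F [-0.607 -0.523 -0.659] gap 0.06272391608243215 66.90119280010776
[[-0.312  0.946 -0.085]
 [ 0.522  0.096 -0.847]
 [-0.794 -0.309 -0.524]]
[-0.094, 0.043, 0.316, 9.077, 3.548, 5.996]
deg 19.03308783980284 cm 11.442518294404975
```

>>> step_arm:
  plan:
    - [[-0.047,0.021,0.158,1.5,0.6,1.0,0],[-0.094,0.043,0.316,3.0,1.2,2.0,0],[-0.094,0.043,0.316,4.5,1.8,3.0,0],[-0.094,0.043,0.316,6.5,2.5,4.3,0],[-0.094,0.043,0.316,8.3,3.2,5.5,0],[-0.094,0.043,0.316,9.08,3.55,6.0,0],[-0.094,0.043,0.316,9.08,3.55,6.0,0]]

```text
time: 11.7
tcp_pos: [0.504, 0.4356, 0.0934]
eef_rot: [1.636, 1.649, -0.864]
force: [-0.4, -0.2, -0.8]
finger_gap: 0.0628
gripper_force: 66.9
```

Run:
```python
from h import *
show()
rel(G,[.505,.391,.045],1)
```

```text
t 11.7 grasp [0.504 0.391 0.063] J [ 0.81   0.868  1.043 -0.654  1.951  0.787] F [-0.365 -0.25  -0.841] gap 0.06276960511426784 66.85457140804374
[[-0.009  1.    -0.002]
 [ 0.571  0.004 -0.821]
 [-0.821 -0.008 -0.571]]
[-0.002, 0.003, 0.009, 1.412, 0.117, 1.026]
deg 0.5432448222967518 cm 1.7489047665781288
```

>>> step_arm:
  plan:
    - [[-0.002,0.003,0.009,0.5,0.1,0.35,0],[-0.002,0.003,0.009,1.0,0.1,0.75,0],[-0.002,0.003,0.009,1.3,0.1,0.95,0],[-0.002,0.003,0.009,1.43,0.1,1.03,0],[-0.002,0.003,0.009,1.43,0.1,1.03,0]]

```text
time: 12.2
tcp_pos: [0.505, 0.4359, 0.0779]
eef_rot: [1.645, 1.643, -0.851]
force: [0.3, -0.7, -1.2]
finger_gap: 0.0627
gripper_force: 66.9
```

Run:
```python
from h import *
show()
```

```text
t 12.2 grasp [0.505 0.392 0.047] J [ 0.809  0.883  1.048 -0.649  1.928  0.812] F [ 0.268 -0.735 -1.215] gap 0.06270081174891219 66.85704964978868
[[ 0.002  1.     0.002]
 [ 0.575  0.    -0.818]
 [-0.818  0.003 -0.575]]
```

>>> step_arm:
  plan:
    - [[0,0,0,0.08,0,0.06,0],[0,0,0,0.16,0,0.11,0],[0,0,0,0.16,0,0.11,0]]

```text
time: 12.5
tcp_pos: [0.5051, 0.4359, 0.0762]
eef_rot: [1.645, 1.642, -0.85]
force: [1.4, 1.2, 0.2]
finger_gap: 0.0625
gripper_force: 66.9
```

>>> step_arm:
  plan:
    - [[0,0,0,0.04,0,0.03,0],[0,0,0,0.08,0,0.06,0],[0,0,0,0.08,0,0.06,0]]

```text
time: 12.8
tcp_pos: [0.5051, 0.436, 0.0761]
eef_rot: [1.645, 1.642, -0.85]
force: [-1.4, 2.2, 9.2]
finger_gap: 0.0626
gripper_force: 67.1
```

Contact (9 N). Release, then back out along the tool.

>>> step_arm:
  plan:
    - [[0,0,0,0,0,0,40],[0,0,0,0,0,0,80],[0,0,0,0,0,0,100],[0,0,0,0,0,0,100],[0,0,0,0,0,0,100],[0,0,0,0,0,0,100],[0,0,0,0,0,0,100]]

```text
time: 13.5
tcp_pos: [0.505, 0.4358, 0.0749]
eef_rot: [1.645, 1.643, -0.851]
force: [0.7, -0.4, -0.2]
finger_gap: 0.0851
gripper_force: 0.0
```

>>> step_arm:
  plan:
    - [[0,0,0,0,0,-1,100],[0,0,0,0,0,-3,100],[0,0,0,0,0,-6,100],[0,0,0,0,0,-9,100],[0,0,0,0,0,-12,100],[0,0,0,-4,0,-14,100],[0,0,0,-8,0,-16,100],[0,0,0,-12,0,-18,100]]

```text
time: 14.3
tcp_pos: [0.5038, 0.5144, 0.2784]
eef_rot: [1.645, 1.643, -0.851]
force: [0.3, 0.3, 0.3]
finger_gap: 0.0852
gripper_force: 0.0
```

```bash
cat >> h.py <<'E'
UP=np.array([.484,.239,.230]); N=np.array([np.cos(np.deg2rad(22.3)),np.sin(np.deg2rad(22.3)),0])
D=frame([0,0,-1],N)
HIN=UP-[0,0,.148]
def bar(th): return HIN+.148*(np.array([0,0,1])*np.sin(th)-N*np.cos(th))
E
python3 - <<'E'
from h import *
show()
T=ctrl.get_image('top');W=ctrl.get_image('wrist')
P=cloud(T,np.ones((420,560),bool))
c=P[(abs(P[:,0]-.505)<.06)&(abs(P[:,1]-.39)<.06)];r=c[(c[:,2]>.055)&(c[:,2]<.08)]
print('cup',cv2.minEnclosingCircle(r[:,:2].astype(np.float32)),r[:,2].max(),np.percentile(r[:,2],[50,90]))
save({'img':np.hstack([T['img'][100:320,140:420],W['img'][::2,::2]])[:210] if 0 else T['img'][100:320,140:420]},'p4.png')
print(bar(2.0)); rel(D,bar(2.0)+[0,0,.15])
E
```

```text
t 14.3 grasp [0.504 0.47  0.247] J [ 0.872  0.89   0.619 -0.778  2.291  0.546] F [0.332 0.288 0.273] gap 0.08522287572265246 0.0
[[ 0.002  1.     0.002]
 [ 0.575  0.    -0.818]
 [-0.818  0.003 -0.575]]
cup ((0.5039061903953552, 0.39075908064842224), 0.0334455780684948) 0.07025726209276151 [0.065 0.067]
[0.541 0.262 0.217]
[-0.176, 0.94, -0.365, -25.664, 3.839, 12.593]
deg 58.65158494925651 cm 28.84350149252412
```

View pics/p4.png

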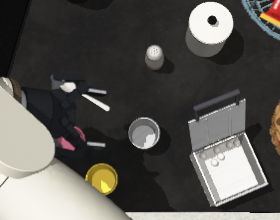

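The cup stands upright and empty at (143,135). The sweets are in the bin and the shaker, canister and spoon haven't moved. I move above the bar.

>>> step_arm:
  plan:
    - [[-0.02,0.1,-0.04,-4,0.5,0,100],[-0.176,0.94,-0.365,-25.7,3.8,12.6,100],[-0.176,0.94,-0.365,-25.7,3.8,12.6,100],[-0.176,0.94,-0.365,-25.7,3.8,12.6,100],[-0.176,0.94,-0.365,-25.7,3.8,12.6,100],[-0.176,0.94,-0.365,-25.7,3.8,12.6,100],[-0.176,0.94,-0.365,-25.7,3.8,12.6,100],[-0.176,0.94,-0.365,-25.7,3.8,12.6,100]]

```text
time: 15.2
tcp_pos: [0.5423, 0.2607, 0.4173]
eef_rot: [-1.75, -2.606, 0.006]
force: [-0.3, 0.1, -0.6]
finger_gap: 0.0854
gripper_force: 0.0
```

Run:
```python
from h import *
show()
s=ctrl.state();W=ctrl.get_image('wrist');save(W,'w2.png')
P=cloud(W,np.ones((420,560),bool),s)
f=P[(abs(P[:,0]-.54)<.07)&(abs(P[:,1]-.26)<.08)&(P[:,2]>.205)&(P[:,2]<.24)]
print(len(f),f.mean(0),f.min(0),f.max(0),np.percentile(f[:,2],[5,50,95]))
t=f[f[:,2]>f[:,2].max()-.006];print('top strip',t.mean(0),cv2.minAreaRect(t[:,:2].astype(np.float32)))
for d in ctrl.mark_of(W,'flap_bar'): print(d['confidence'],d['position'],atdepth(W,d['position'],s),atz(W,d['position'],.217,s))
rel(D,bar(2.0)+[0,0,.15]);rel(D,bar(2.0))
```

```text
t 15.2 grasp [0.542 0.261 0.363] J [ 0.32   0.2    1.155 -0.001  1.791 -0.068] F [-0.276  0.085 -0.623] gap 0.08542610755112931 0.0
[[-0.378  0.926 -0.004]
 [ 0.926  0.378 -0.002]
 [-0.    -0.004 -1.   ]]
1636 [0.544 0.262 0.22 ] [0.521 0.215 0.205] [0.568 0.302 0.224] [0.216 0.22  0.222]
top strip [0.545 0.261 0.22 ] ((0.5457172989845276, 0.2586495280265808), (0.01092703826725483, 0.09081556648015976), 22.63336181640625)
0.65 [290.0, 207.5] [[0.544 0.257 0.22 ]] [[0.544 0.256 0.217]]
[-0.01, 0.005, -0.001, 0.018, -0.115, -0.592]
deg 0.6442599533324941 cm 0.6031703836657373
[-0.01, 0.005, -0.001, 0.1, 0.031, 14.407]
deg 0.6442599533324941 cm 14.407674358223156
```

View pics/w2.png

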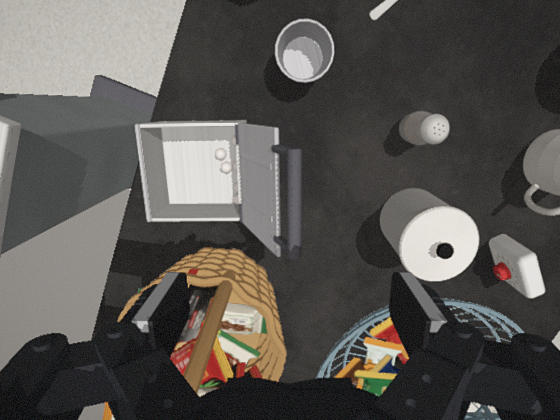

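The wrist view shows the bar at (290,205), centred between the fingers, and the cup upright and empty at (305,50). I descend on the bar.

>>> step_arm:
  plan:
    - [[-0.01,0.005,-0.001,-0.2,0.2,2,100],[-0.01,0.005,-0.001,-0.2,0.23,5,100],[-0.01,0.005,-0.001,-0.2,0.23,8,100],[-0.01,0.005,-0.001,-0.2,0.23,10,100],[-0.01,0.005,-0.001,-0.2,0.23,12,100],[-0.01,0.005,-0.001,-0.2,0.23,13.5,100],[-0.01,0.005,-0.001,-0.2,0.23,14.4,100],[-0.01,0.005,-0.001,-0.2,0.23,14.4,100]]

```text
time: 16.1
tcp_pos: [0.5434, 0.2618, 0.2691]
eef_rot: [-1.745, -2.611, 0.002]
force: [-1.2, 0.4, 0.2]
finger_gap: 0.0851
gripper_force: 0.0
```

>>> step_arm:
  plan:
    - [[0,0,0,0,0,0,60],[0,0,0,0,0,0,30],[0,0,0,0,0,0,15],[0,0,0,0,0,0,8],[0,0,0,0,0,0,0],[0,0,0,0,0,0,0],[0,0,0,0,0,0,0],[0,0,0,0,0,0,0]]

```text
time: 16.9
tcp_pos: [0.544, 0.2611, 0.2709]
eef_rot: [1.747, 2.61, 0.003]
force: [3.2, 0.1, 4.9]
finger_gap: 0.0101
gripper_force: 58.7
```

```bash
sed -i 's/^UP=np.array(.*\]); N/UP=np.array([.487,.2366,.230]); N/' h.py
python3 - <<'E'
from h import *
show()
g=gp(ctrl.state());s=ctrl.state();R0=R.from_rotvec(s['eef_rot']).as_matrix()
for th in np.linspace(2.0,1.571,17)[1:]:
    print(round(th,3),(R0.T@(bar(th)-bar(2.0))*100).round(2))
E
```

```text
t 16.9 grasp [0.544 0.261 0.217] J [ 0.32   0.221  1.421  0.001  1.498 -0.072] F [3.172 0.051 4.912] gap 0.01011497431275663 58.66333186626434
[[-0.381  0.924  0.001]
 [ 0.924  0.381  0.001]
 [ 0.001  0.002 -1.   ]]
1.973 [ 0.   -0.36 -0.16]
1.946 [ 0.   -0.73 -0.31]
1.92 [ 0.   -1.1  -0.45]
1.893 [ 0.   -1.48 -0.58]
1.866 [ 0.   -1.85 -0.71]
1.839 [ 0.   -2.23 -0.82]
1.812 [ 0.01 -2.62 -0.92]
1.785 [ 0.01 -3.   -1.01]
1.759 [ 0.01 -3.39 -1.09]
1.732 [ 0.01 -3.78 -1.16]
1.705 [ 0.01 -4.18 -1.22]
1.678 [ 0.01 -4.57 -1.26]
1.651 [ 0.01 -4.96 -1.3 ]
1.625 [ 0.01 -5.36 -1.33]
1.598 [ 0.01 -5.76 -1.35]
1.571 [ 0.01 -6.15 -1.35]
```

>>> step_arm:
  plan:
    - [[0,0,0,0,-0.2,-0.08,0],[0,0,0,0,-0.55,-0.23,0],[0,0,0,0,-1.1,-0.45,0],[0,0,0,0,-1.66,-0.65,0],[0,0,0,0,-2.23,-0.82,0],[0,0,0,0,-2.65,-0.93,0],[0,0,0,0,-2.9,-0.99,0],[0,0,0,0,-3.0,-1.01,0]]

```text
time: 17.7
tcp_pos: [0.5162, 0.2495, 0.2815]
eef_rot: [1.747, 2.61, 0.004]
force: [4.7, -0.8, 7.9]
finger_gap: 0.01
gripper_force: 58.9
```

Run:
```python
from h import *
show()
T=ctrl.get_image('top');P=cloud(T,np.ones((420,560),bool));
f=P[(abs(P[:,0]-.52)<.07)&(abs(P[:,1]-.25)<.07)&(P[:,2]>.11)&(P[:,2]<.19)]
b=rotz(-22.3);q=(f-HIN)@b.T;q=q[abs(q[:,1])<.055]
k=np.polyfit(q[:,2],q[:,0],1);print(len(q),'theta',np.pi/2+np.arctan(k[0]),k)
```

```text
t 17.7 grasp [0.516 0.25  0.227] J [ 0.316  0.154  1.479  0.001  1.506 -0.075] F [ 4.656 -0.818  7.884] gap 0.010032692059819688 58.87011766433716
[[-0.381  0.924  0.002]
 [ 0.924  0.381  0.001]
 [ 0.     0.003 -1.   ]]
249 theta 1.777604274229392 [ 0.21  -0.003]
```

>>> step_arm:
  plan:
    - [[0,0,0,0,-0.2,-0.05,0],[0,0,0,0,-0.6,-0.12,0],[0,0,0,0,-1.18,-0.21,0],[0,0,0,0,-1.77,-0.27,0],[0,0,0,0,-2.36,-0.31,0],[0,0,0,0,-2.8,-0.33,0],[0,0,0,0,-3.05,-0.34,0],[0,0,0,0,-3.1,-0.34,0]]

```text
time: 18.55
tcp_pos: [0.4873, 0.2375, 0.2845]
eef_rot: [1.747, 2.61, 0.003]
force: [5.3, -1.3, 6.8]
finger_gap: 0.0101
gripper_force: 60.9
```

>>> step_arm:
  plan:
    - [[0,0,0,0,0,0,0],[0,0,0,0,0,0,0],[0,0,0,0,0,0,0],[0,0,0,0,0,0,0]]

```text
time: 18.95
tcp_pos: [0.4874, 0.2376, 0.2845]
eef_rot: [1.747, 2.61, 0.003]
force: [4.4, -2.7, 7.6]
finger_gap: 0.01
gripper_force: 61.0
```

Run:
```python
from h import *
show()
S=ctrl.get_image('scene');T=ctrl.get_image('top')
for n,I in(('S',S),('T',T)):
  P=cloud(I,np.ones((420,560),bool))
  q=(P-HIN)@rotz(-22.3).T;q=q[(abs(q[:,1])<.055)&(abs(q[:,0])<.03)&(q[:,2]>.015)&(q[:,2]<.10)]
  if len(q)>20: k=np.polyfit(q[:,2],q[:,0],1);print(n,len(q),'theta',np.pi/2+np.arctan(k[0]),k)
save({'img':np.hstack([S['img'][100:320,180:460],T['img'][100:320,200:480]])},'p5.png')
for d in ctrl.mark_of(T,'sweet_1'):
    q=atdepth(T,d['position'])[0]-[.43,.213,0]; q=rotz(-22.3)@q; print(round(d['confidence'],2),q)
```

```text
t 18.95 grasp [0.488 0.238 0.23 ] J [ 0.311  0.089  1.545  0.     1.506 -0.08 ] F [ 4.368 -2.667  7.564] gap 0.009961655577108588 61.000953912734985
[[-0.381  0.924  0.002]
 [ 0.924  0.381  0.001]
 [ 0.     0.002 -1.   ]]
S 291 theta 1.537732259515577 [-0.033  0.001]
T 48 theta 1.4418103506239768 [-0.13   0.006]
0.62 [0.047 0.006 0.021]
0.59 [0.043 0.029 0.021]
0.53 [ 0.032 -0.006  0.02 ]
0.51 [0.024 0.016 0.024]
```

View pics/p5.png

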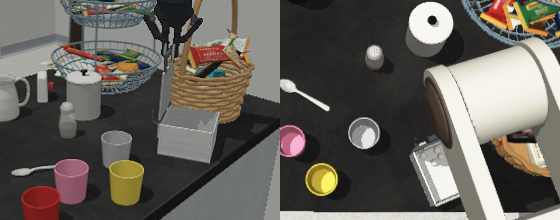

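The flap stands upright: 1.58 rad from the gripper's travel, 1.54 rad from the scene depth. The bar is gripped with 61 N, the cup is upright at (116,150), and the sweets are in the bin. I'm handing in.

```bash
python3 -c "
from plant import ctrl
print(ctrl.finish_job())"
```

```text
the job is handed in; nothing more can be done
None
```

I handed the job in at about 19 s, with no verdict shown: all six sweets are in the bin, the empty cup stands upright clear of it, and the gripper holds the bar still with the flap straight up (about 1.54–1.58 rad).

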